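# Thread the display case's hinge pin

## Task

Draw the steel hinge pin out of the wooden stand and thread it straight down through the three knuckles of the acrylic display case's hinge (the case's top knuckle, the door's knuckle with its loose bush, the case's lower knuckle) until its collar sits fully home on the top knuckle, then let go of it. The bush has drifted off the hinge line: find it by feel and bring it back with the pin, working gently (never push the pin against the hinge with more than 20 N). Leave the other pieces on the bench, and the scriber in the stand, where they are.

Things in the scene. Friction and masses are not known exactly. Their poses are not given: they have to be found in the camera images.
- pin: Steel hinge pin, 111 mm long, 70 g, upright in a hole of the stand, collar on the stand's top. Origin: centre of the lower tip; z up the pin. Round shaft 8 mm across, 75 mm long, its last 1.5 mm tapering to a flat tip 6.8 mm across; round collar 22 mm across, 75 to 79 mm above the tip; square head 16 x 16 mm to grip by, 79 to 111 mm above the tip, flats facing the pin's x and y.
- stand: Fixed wooden block 50 (its x) x 120 (its y) x 85 mm high, origin at the centre of its underside on the bench. Two holes, 10 mm across, at y = +35 and -35 mm in its top: one holds the pin, the other the scriber, either way round. The pin's flats are in line with the block's sides.
- scriber: Scriber with a turned wooden handle 20 mm across, standing in the stand's other hole, handle above the block. Origin on its axis 13 mm below the end of its spike, z up; the handle runs from 75 to 121 mm above the origin. Bystander.
- case: Fixed clear acrylic display case on a dark wooden base, 125 mm high, door shut. Origin on the bench straight below the vertical hinge axis (z), at the case's front right corner seen from the robot; the case spans x = 18 to 160, y = -10 to 290 mm in this frame. Three knuckles stand one above the other on the axis; nothing near them is higher than the top knuckle.
- hinge_top (a point): On the hinge axis at the top face of the case's top knuckle, 132 mm above the bench, axes as the case's. The knuckle is a fixed aluminium ring 28 mm across, 12 mm tall, on the axis, with a roomy plain hole 15.2 mm across. Pin home: collar resting here, tip 75 mm below.
- hinge_mid (a point): Fixed point on the axis, 106 mm above the bench, level with the top of the door knuckle's loose black bush (23 mm across, 14 mm tall, hole 10 mm). The bush does not give downwards but has slid sideways: its hole is 4.4 to 4.8 mm off the axis, direction unknown and not reported. The tip catches in it when moved some 3.2 mm off the axis that way; 1 to 3 N sideways then drags it back.
- hinge_foot (a point): On the hinge axis at the bottom face of the case's lower knuckle, 64 mm above the bench, axes as the case's. The knuckle is a fixed aluminium ring 28 mm across, 14 mm tall (top face at 78 mm), on the axis, with a plain hole 10 mm across. Pin home: tip 7 mm below this point.
- loco_shell: Grey plastic locomotive shell, 190 x 36 x 52 mm, loose on the bench, origin under its middle. Bystander.
- dish: White ceramic dish 90 mm across and 26 mm high with tiny fence posts in it, origin under its middle. Bystander.
- file: Steel file with a wooden handle, 240 mm long, lying on the bench. Bystander.
- track_gauge: Aluminium track gauge 90 x 22 x 12 mm, lying on the bench. Bystander.
- paint_jar: Small glass paint jar 38 mm across and 45 mm high. Bystander.
- glue: White glue bottle 44 mm across and 110 mm high. Bystander.
- screwdriver: Screwdriver 160 mm long, lying on the bench. Bystander.

How it is judged (in metres and radians):
On the way, in this order (a step that is already met when the one before it is completed fails the run):
1. the pin's tip is through the top knuckle (z of pin in the frame of hinge_top below -0.013 m and horizontal distance between pin and hinge_top below 0.005 m and angle between the z axis of pin and the z axis of case, either way round below 0.2 rad), for 0.05 s.
2. the pin's tip is through the door's bush (z of pin in the frame of hinge_top below -0.041 m and horizontal distance between pin and hinge_top below 0.006 m), for 0.05 s.
At the end, for the whole second after the job is handed in: The pin stands upright (within 0.06 rad) in all three knuckles, its collar down on the top knuckle (within 1.5 mm) and its tip below the lower knuckle within 3.5 mm of the axis, at rest and let go (z of pin in the frame of hinge_top below -0.0735 m and horizontal distance between pin and hinge_foot below 0.0035 m and angle between the z axis of pin and the z axis of case, either way round below 0.06 rad and linear speed of pin below 0.02 m/s and contact force between pin and the fingers below 0.05 N); the robot touches nothing.
It fails at once if the pin is pushed against the hinge or the case with more than 25 N (contact force between pin and case above 25 N).
It fails at once if the scriber is knocked or lifted by more than 15 mm (distance of scriber from where it was at the start of the episode above 0.015 m).
It fails at once if another piece on the bench is moved by more than 20 mm (distance of any of loco_shell, dish, file, track_gauge, paint_jar, glue, screwdriver from where it was at the start of the episode above 0.02 m).
It also fails if it takes over 72 s, if anything falls off the work surface, if the arm or the gripper's body presses on something with over 40 N, if the wrist force passes 120 N, or if a joint passes its speed limit or range.

## Robot

A 6-joint arm with a two-finger parallel gripper is mounted at the origin on the work surface. World frame = base frame: x ahead of the robot, y to its left, z up, the work surface at z = 0. Lengths are in mm, angles in rad, forces in N, time in s.
With the tool pointing down it reaches from about 275 to 750 mm from the base axis. Payload 10.2 kg.
Tool frame: the origin (TCP) lies at the very end of the fingers, on their centre line; the grasp point (between the pads) lies 19 mm behind it; x points along the fingers, y is the direction in which the jaws open and shut, and the axes are right-handed (so a half turn about x gives the same grasp; the last joint's range is limited). The gripper opens to 85 mm and grips with 20 to 120 N. Pads are 22 mm wide; open, the fingers measure 114 mm over their backs; the gripper's body (76 mm by 85 mm) begins 54 mm behind the grasp point. The pads swing forward as they close: fully open they stand 13 mm farther back than shut.
Start: joints at [1.074, 0.313, 1.498, -0, 1.331, -0.223], TCP at [141.968, 505.446, 231.294] pointing down, gripper open.
Joint ranges: [-2.94, 2.94], [-0.97, 2.17], [0.19, 2.56], [-1.23, 4.37], [0.02, 3.11], [-2.88, 2.88]. Speed limits (rad/s): [2.39, 2.39, 3.01, 3.14, 3.14, 3.14].

## Interface

Orientations are given as a unit quaternion [w, x, y, z].
In Python, from rig import ctrl, viewer, order gives the robot as it stands. The module is installed in compiled form; this text tells all that it offers.
- The arm moves only by the tool carry_out, never from a script. Its argument "deltas" is a list of rows, each a list of 7 numbers: the gripper command: -1 is fully open, 1 is shut, values between are in proportion, then the shift along the tool's x, y, z in mm, then the turn, a rotation vector about the tool's x, y, z in degrees. A call has exactly 5 rows; each row is the pose to reach, as a shift and turn from the pose commanded when the call began, along the tool's axes at that moment; what a row does not reach only later rows make up. A row lasts 1/8 s, in which the tool goes at most 62.5 mm and 10.7 degrees, less where a joint would pass 70% of its speed; a pose out of reach is approached as far as the arm can. A call with a gripper value outside its range is refused whole. The fingers move at their own pace and stop on an object; "newtons" is the grip in N (left out, the last holds). Time passes only in rows, so rows that repeat a pose let the fingers close, or fill a call up. It gives the time, the measured TCP pose, the force and the opening at its end, in the units of the state.
- ctrl.sense(): the state, without advancing time (a new reading comes with each control period).
- viewer.capture(name): name is "scene" or "top" or "wrist"; returns the picture (480x640x3 uint8, red, green, blue); there is no depth.
- viewer.calibration(name): a dict with "fx", "fy", "cx", "cy" (pixels), "xyz" and "attitude" of the camera in the world; the wrist camera has in their place "T_tool_cam" (4x4, takes a point from camera to tool coordinates, whose origin is the TCP and whose axes are the tool frame's). Camera axes: x right, y down, z forward; pixel columns grow to the right and rows downward; lengths in mm; the calibration is good to about 2 mm. A picture is of the moment at which its call begins: read the wrist's pose just before it. calibration takes no time and is no camera call.
- order.finish_job(): hands the job in, once; it reports no verdict.
The state is a dict: "time_s": time; "joints": joint angles; "dq": joint speeds; "tau": joint torques, N m; "eef_pos": TCP position; "ee_rot": TCP orientation; "force": force on the tool from outside, world axes, zero at the start; "wrist_torque": the same for the moment, N m; "grip_width": opening from 0.0 (shut) to 1.0 (fully open).
Only numpy, scipy, OpenCV 4.12 (cv2) and the standard library are available. Lean on these libraries where they do the work, as an engineer would, in place of code of your own. Each camera call takes 0.05 s, during which the arm holds its last target. There are 200 camera calls.

## Working session

There is one attempt and no reset: what is moved stays moved. The work goes in short steps, Python scripts to look and compute and a tool call to move; the robot and the scene stay as the last step left them, time stands still between calls to the robot, and variables do not carry over. Pictures are saved under pics/ and viewed, about 8 in all and at most 12, crops included, and the job is handed in when it is done.

Besides the shell and the picture viewer there is one more tool, called as a command line: name --pt "numbers of a row" for each row, then --argument value for the rest. carry_out: Moves the arm, as the interface text tells. Its arguments: {"type":"object","properties":{"deltas":{"type":"array"},"newtons":{"type":"number"}},"required":["deltas"]}

```bash
mkdir -p pics; python3 - <<'E'
from rig import ctrl, viewer
import cv2,numpy as np
print(ctrl.sense())
for n in("scene","top","wrist"):
    im=viewer.capture(n);cv2.imwrite(f"pics/{n}0.png",im[...,::-1]);print(n,viewer.calibration(n))
E
```

```text
{'time_s': 0.0, 'joints': array([ 1.07360283e+00,  3.13462690e-01,  1.49847246e+00, -2.63165137e-05,
        1.33100834e+00, -2.23402506e-01]), 'dq': array([-3.45118802e-05,  8.92441121e-04, -4.79259253e-04,  7.05173993e-04,
        5.58589822e-04,  9.90484693e-04]), 'tau': array([ 2.92944105e-04, -4.12267220e+01, -2.59746587e+01, -1.52789680e-04,
        4.13042813e-03,  5.21182670e-06]), 'eef_pos': array([141.83679911, 505.19323281, 230.71527187]), 'ee_rot': array([ 0.70033162,  0.09604534,  0.70065146, -0.09694557]), 'force': array([-0.46335591,  0.16284963,  0.60546531]), 'wrist_torque': array([ 0.07536778, -0.00316448,  0.03169518]), 'grip_width': 0.9999795293739832}
scene {'fx': 455.69761218590315, 'fy': 455.69761218590315, 'cx': 319.4819657624228, 'cy': 240.581637481663, 'xyz': array([1145.22815637, -741.72010501, 1077.92281091]), 'attitude': array([-0.35584599,  0.87393153,  0.30354126, -0.13221198])}
top {'fx': 440.9327884535993, 'fy': 440.9327884535993, 'cx': 320.8961641018813, 'cy': 235.5434053312707, 'xyz': array([3.87087125e+02, 7.79421096e-01, 1.24121829e+03]), 'attitude': array([-0.04008425,  0.70920556, -0.70234846,  0.04612338])}
wrist {'fx': 367.86263409286664, 'fy': 367.86263409286664, 'cx': 317.6177417376884, 'cy': 234.3384222711998, 'T_tool_cam': array([[ 1.68698660e-05, -2.58665954e-01,  9.65966834e-01,
        -1.43209482e+02],
       [ 9.99999998e-01,  6.47124982e-05, -1.35559317e-07,
         1.20339590e+00],
       [-6.24750624e-05,  9.65966832e-01,  2.58665955e-01,
        -6.49265154e+01],
       [ 0.00000000e+00,  0.00000000e+00,  0.00000000e+00,
         1.00000000e+00]])}
```

View pics/top0.png

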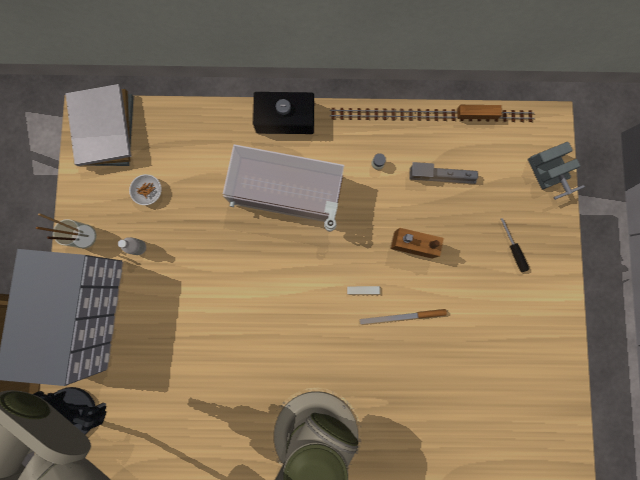

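View pics/scene0.png

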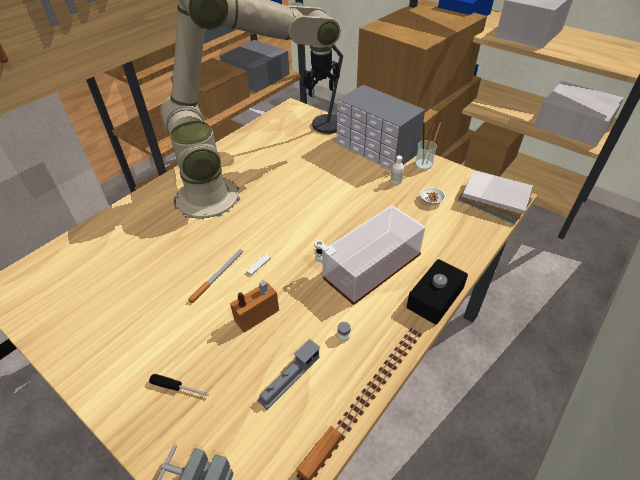

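The top view shows the stand at about (417,243), with the grey square pin head near (409,238) and the scriber near (434,244). The hinge knuckle is near (330,224), and the door and front run along the case's lower edge. I'll zoom in on both.

```bash
cat > h.py <<'E'
import numpy as np,cv2
from scipy.spatial.transform import Rotation as R
from rig import ctrl,viewer
def rot(q): return R.from_quat(np.r_[q[1:],q[0]]).as_matrix()
def cam(n,s=None):
    c=viewer.calibration(n)
    if n!="wrist": return c,rot(c["attitude"]),np.array(c["xyz"])
    s=s or ctrl.sense(); T=c["T_tool_cam"]; A=rot(s["ee_rot"])
    return c,A@T[:3,:3],A@T[:3,3]+s["eef_pos"]
def ray(C,p,z):
    c,A,o=C; d=A@np.array([(p[0]-c["cx"])/c["fx"],(p[1]-c["cy"])/c["fy"],1]); return o+d*(z-o[2])/d[2]
def proj(C,P):
    c,A,o=C; q=A.T@(np.array(P)-o); return np.array([c["fx"]*q[0]/q[2]+c["cx"],c["fy"]*q[1]/q[2]+c["cy"]])
E
python3 - <<'E'
from h import *
C=cam("top"); print(ray(C,(409,238),117).round(1),ray(C,(434,244),117).round(1),ray(C,(330,224),132).round(1),ray(C,(320,420),0).round(1))
S=cam("scene"); print(ray(S,(264,287),117).round(1),ray(S,(242,299),117).round(1),ray(S,(319,245),132).round(1))
a=cv2.imread("pics/top0.png");b=cv2.imread("pics/scene0.png")
f=lambda i,x,y,w=50,h=38,k=8:cv2.resize(i[y-h//2:y+h//2,x-w//2:x+w//2],None,fx=k,fy=k,interpolation=cv2.INTER_CUBIC)
cv2.imwrite("pics/z.png",np.vstack([np.hstack([f(a,420,243),f(a,325,220)]),np.hstack([f(b,255,300),f(b,322,253)])])[:600,:800])
E
```

```text
[ 520.9 -234.8  117. ] [ 506.1 -298.9  117. ] [552.9 -31.  132. ] [ 38.  -11.3   0. ]
[ 533.2 -239.6  117. ] [ 515.3 -304.8  117. ] [561.1 -36.7 132. ]
```

View pics/z.png

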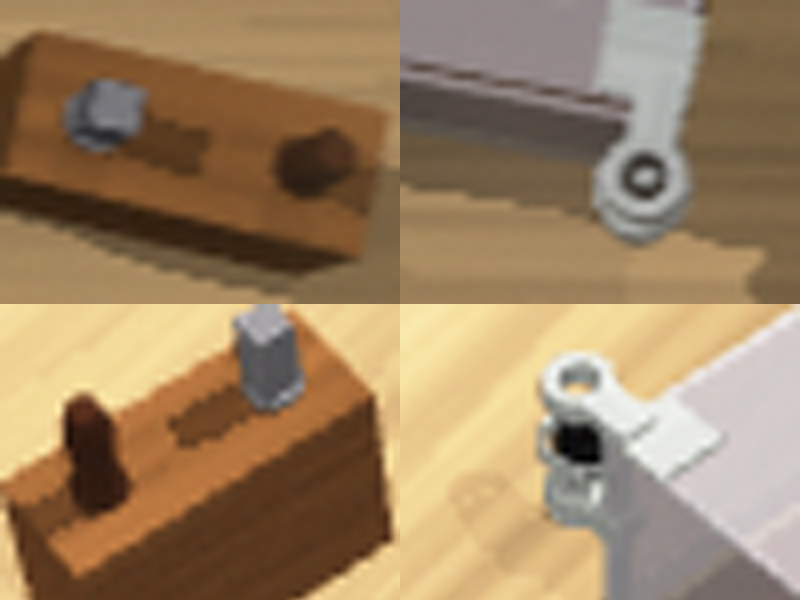

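```bash
cat >> h.py <<'E'
def tgt(pos,yaw,s=None):
    """needed shift (tool axes) and rotvec deg from measured pose to TCP pos, pointing down, tool y at world yaw"""
    s=s or ctrl.sense(); A=rot(s["ee_rot"]); out=[]
    x=np.array([0,0,-1.])
    for k in(0,180):
        a=np.radians(yaw+k); y=np.array([np.cos(a),np.sin(a),0]); B=np.c_[x,y,np.cross(x,y)]
        out.append(np.degrees(R.from_matrix(A.T@B).as_rotvec()))
    print("shift",(A.T@(np.array(pos)-s["eef_pos"])).round(2),"turns",out[0].round(2),out[1].round(2)," eef",s["eef_pos"].round(2),"j6",s["joints"][5].round(2))
E
python3 - <<'E'
from h import *
T=cam("top");S=cam("scene")
u=lambda o,p:(np.array(p)+.5)/8-.5+np.array(o)
def tri(p,q,z):
    a,b=ray(T,p,z),ray(S,q,z); print(a.round(1),b.round(1),((a+b)/2).round(1))
tri(u((395,224),(118,100)),u((230,281),(267,18)),121)
tri(u((300,201),(245,175)),u((297,234),(177,74)),132)
e=ray(T,u((395,224),(388,112)),85)-ray(T,u((395,224),(45,32)),85); print(e,np.degrees(np.arctan2(e[1],e[0])))
e=ray(T,u((395,224),(365,255)),85)-ray(T,u((395,224),(10,175)),85); print(e,np.degrees(np.arctan2(e[1],e[0])))
print(rot(ctrl.sense()["ee_rot"]).round(3))
tgt((525,-238,240),15)
E
```

```text
[ 525.5 -234.9  121. ] [ 523.5 -232.9  121. ] [ 524.5 -233.9  121. ]
[557.  -31.4 132. ] [554.9 -30.3 132. ] [555.9 -30.9 132. ]
[ -25.54689234 -113.34422626    0.        ] -102.70176444244727
[ -25.28915665 -116.75591407    0.        ] -102.22139246090195
[[-0.     0.27   0.963]
 [-0.001  0.963 -0.27 ]
 [-1.    -0.001 -0.   ]]
shift [  -8.65 -612.01  569.81] turns [5.931e+01 2.000e-02 6.000e-02] [-1.2069e+02 -6.0000e-02  2.0000e-02]  eef [141.88 505.27 230.88] j6 -0.22
```

carry_out --pt "-1 0 -40.6 37.9 5.8 0 0" --pt "-1 0 -81.2 75.7 11.6 0 0" --pt "-1 0 -121.7 113.6 17.4 0 0" --pt "-1 0 -162.3 151.5 23.2 0 0" --pt "-1 0 -202.9 189.3 29 0 0"

```text
time_s: 0.78
eef_pos: [269.7, 257.3, 231.3]
ee_rot: [0.654, 0.27, 0.654, -0.27]
force: [1.1, 0.1, 0.4]
grip_width: 0.998
```

carry_out --pt "-1 0 -17.1 52.8 5.8 0 0" --pt "-1 0 -34.3 105.6 11.6 0 0" --pt "-1 0 -51.4 158.3 17.4 0 0" --pt "-1 0 -68.6 211.1 23.2 0 0" --pt "-1 0 -85.7 263.9 29 0 0"

```text
time_s: 1.4
eef_pos: [397.2, 10.6, 231.3]
ee_rot: [0.565, 0.425, 0.565, -0.425]
force: [1.3, 0.6, 0.5]
grip_width: 1.003
```

carry_out --pt "-1 2 10.6 54.5 5.8 0 0" --pt "-1 4 21.2 109 11.6 0 0" --pt "-1 6 31.8 163.4 17.4 0 0" --pt "-1 8 42.4 217.9 23.2 0 0" --pt "-1 10 53 272.4 29 0 0"

```text
time_s: 2.02
eef_pos: [524.6, -235.9, 221.0]
ee_rot: [-0.441, -0.553, -0.441, 0.553]
force: [0.4, -0.2, 0.8]
grip_width: 1.0
```

```bash
python3 - <<'E'
from h import *
tgt((524.5,-234,220),-12.5)
s=ctrl.sense();print(s["time_s"],s["force"].round(2))
im=viewer.capture("wrist")[...,::-1];cv2.imwrite("pics/w1.png",im)
print(proj(cam("wrist",s),(524.5,-234,121)))
E
```

```text
shift [ 0.96 -0.53 -1.78] turns [-0.39 -0.01  0.02] [1.7961e+02 3.0000e-02 2.0000e-02]  eef [ 524.62 -235.85  220.95] j6 -0.4
2.025 [ 0.41 -0.2   0.83]
[316.22293894 233.80378766]
```

View pics/w1.png

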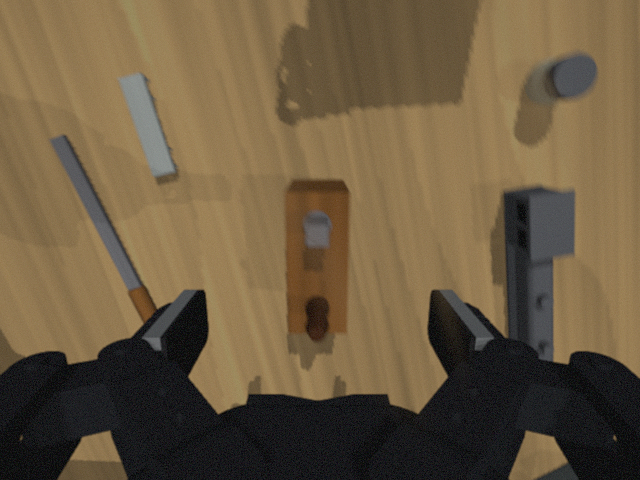

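The wrist view shows the pin head's top at about (317,235), against a predicted (316,234). The stand's edges are vertical in the image, so the yaw is right. I'll go down and grip.

carry_out --pt "-1 35 0 -1 -0.4 0 0" --pt "-1 70 0 -1 -0.4 0 0" --pt "-1 100 0 -1 -0.4 0 0" --pt "-1 120 0 -1 -0.4 0 0" --pt "-1 127 0 -1 -0.4 0 0" --newtons 60

```text
time_s: 2.7
eef_pos: [523.8, -232.8, 93.1]
ee_rot: [-0.443, -0.55, -0.444, 0.551]
force: [-0.6, -0.6, 0.7]
grip_width: 1.0
```

carry_out --pt "1 0 0 0 0 0 0" --pt "1 0 0 0 0 0 0" --pt "1 0 0 0 0 0 0" --pt "1 0 0 0 0 0 0" --pt "1 0 0 0 0 0 0" --newtons 60

```text
time_s: 3.32
eef_pos: [524.5, -233.3, 94.9]
ee_rot: [0.444, 0.551, 0.443, -0.551]
force: [-1.2, -0.3, 4.5]
grip_width: 0.17
```

```bash
python3 - <<'E'
from h import *
tgt((525,-235,93),-12.5)
s=ctrl.sense();print(s["time_s"],s["force"].round(2),s["grip_width"])
im=viewer.capture("wrist")[...,::-1];cv2.imwrite("pics/w2.png",im)
E
```

```text
shift [1.86 0.9  1.58] turns [ 0.22  0.02 -0.04] [-1.7978e+02  6.0000e-02  3.0000e-02]  eef [ 524.46 -233.27   94.86] j6 -0.41
3.325 [-1.22 -0.34  4.54] 0.17043997475403053
```

View pics/w2.png

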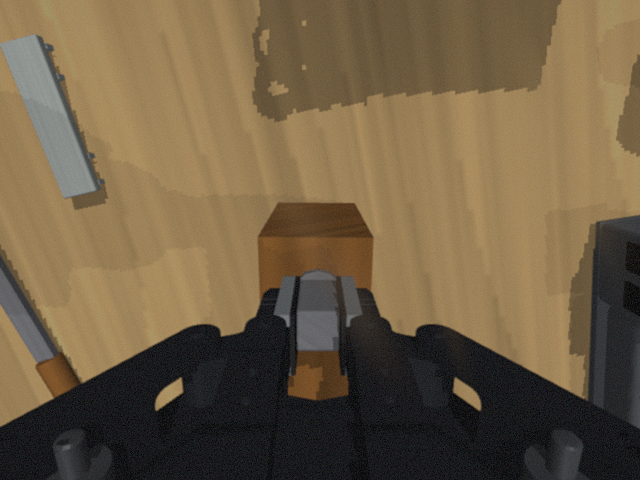

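The pin is gripped: the head fills the pads at about (319,329). I'll lift it straight up.

carry_out --pt "1 -5 0 0 0 0 0" --pt "1 -25 0 0 0 0 0" --pt "1 -65 0 0 0 0 0" --pt "1 -110 0 0 0 0 0" --pt "1 -150 0 0 0 0 0"

```text
time_s: 4.0
eef_pos: [524.2, -233.1, 245.9]
ee_rot: [0.444, 0.551, 0.443, -0.551]
force: [0.8, -0.5, -0.3]
grip_width: 0.172
```

```bash
python3 - <<'E'
from h import *
C=cam("wrist")
s=ctrl.sense();print(s["time_s"],s["force"].round(2),s["grip_width"])
tgt((555.7,-30,243),-12.5)
tgt((555.7,-30,243),77.5)
E
```

```text
4.0 [ 0.76 -0.54 -0.29] 0.17211941168283526
shift [   2.91  -12.46 -205.14] turns [ 0.21  0.01 -0.02] [-1.7979e+02  3.0000e-02  1.0000e-02]  eef [ 524.21 -233.09  245.95] j6 -0.41
shift [   2.91  -12.46 -205.14] turns [-8.979e+01  2.000e-02 -1.000e-02] [ 9.021e+01 -1.000e-02 -2.000e-02]  eef [ 524.21 -233.09  245.95] j6 -0.41
```

carry_out --pt "1 0 -3 -45 0 0 0" --pt "1 0 -6 -100 0 0 0" --pt "1 0 -9 -155 0 0 0" --pt "1 0 -12 -195 0 0 0" --pt "1 0 -12.5 -205 0.2 0 0"

```text
time_s: 4.62
eef_pos: [555.7, -28.2, 244.3]
ee_rot: [-0.443, -0.551, -0.443, 0.551]
force: [0.1, -0.7, -0.1]
grip_width: 0.176
```

carry_out --pt "1 0 0 0 0 0 0" --pt "1 0 0 0 0 0 0" --pt "1 0 0 0 0 0 0" --pt "1 0 0 0 0 0 0" --pt "1 0 0 0 0 0 0"

```text
time_s: 5.25
eef_pos: [555.7, -30.5, 244.3]
ee_rot: [-0.443, -0.552, -0.443, 0.552]
force: [0.3, -0.1, -0.4]
grip_width: 0.175
```

```bash
python3 - <<'E'
from h import *
s=ctrl.sense();print(s["time_s"],s["force"].round(2),s["eef_pos"].round(2)); C=cam("wrist",s)
a=viewer.capture("wrist")[...,::-1];b=viewer.capture("top")[...,::-1];d=viewer.capture("scene")[...,::-1]
for n,i in zip("abd",(a,b,d)): cv2.imwrite(f"pics/p3{n}.png",i)
for P in [(555.9,-30.9,132),(555.9,-30.9,161)]: print(proj(C,P),proj(cam("top"),P),proj(cam("scene"),P))
f=lambda i,x,y,w,h,k:cv2.resize(i[y-h//2:y+h//2,x-w//2:x+w//2],None,fx=k,fy=k,interpolation=cv2.INTER_CUBIC)
cv2.imwrite("pics/z3.png",np.hstack([f(a,320,270,200,300,2),f(d,322,240,50,75,8)]))
E
```

```text
5.25 [ 0.34 -0.08 -0.37] [555.7  -30.48 244.27]
[317.3910295  232.22846859] [329.98088409 222.84844596] [318.83651702 243.07312929]
[317.32553186 243.69779885] [330.32678423 221.09092148] [318.673321   235.98068105]Traceback (most recent call last):
  File "<stdin>", line 7, in <module>
    return _nx.concatenate(arrs, 1, dtype=dtype, casting=casting)
           ~~~~~~~~~~~~~~~^^^^^^^^^^^^^^^^^^^^^^^^^^^^^^^^^^^^^^^
ValueError: all the input array dimensions except for the concatenation axis must match exactly, but along dimension 0, the array at index 0 has size 600 and the array at index 1 has size 592
```

```bash
python3 - <<'E'
import cv2,numpy as np
f=lambda i,x,y,w,h,k:cv2.resize(i[y-h//2:y+h//2,x-w//2:x+w//2],None,fx=k,fy=k,interpolation=cv2.INTER_CUBIC)
a=cv2.imread("pics/p3a.png");d=cv2.imread("pics/p3d.png")
cv2.imwrite("pics/z3.png",np.hstack([f(a,320,260,100,150,4),f(d,322,240,50,76,8)[:600]]))
E
```

```text
(no output)
```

View pics/z3.png

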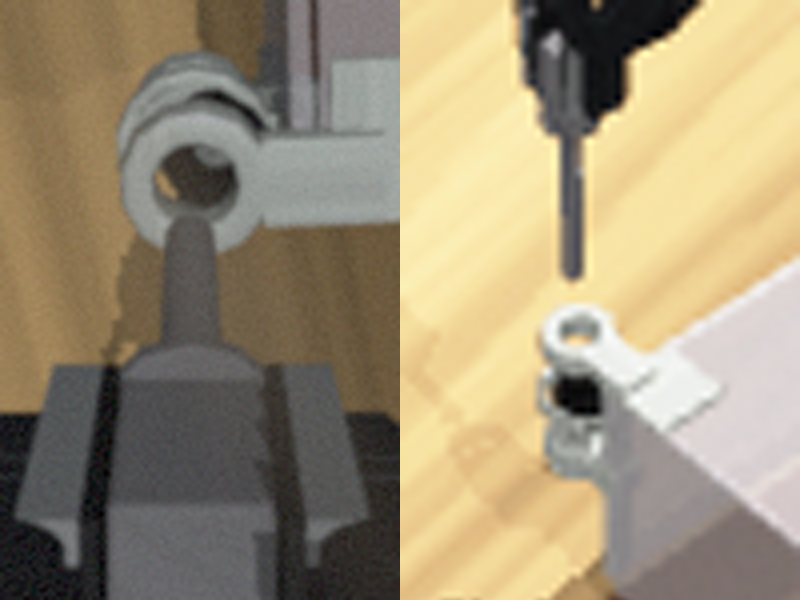

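The wrist crop shows the hole centre at crop (196,180) and the tip at (190,221). The tip is about 0.9 mm off in the tool's +y. I'll correct that and lower until the tip is just inside the top knuckle.

carry_out --pt "1 10 0.9 -0.4 0 0 0" --pt "1 20 0.9 -0.4 0 0 0" --pt "1 26 0.9 -0.4 0 0 0" --pt "1 29 0.9 -0.4 0 0 0" --pt "1 31 0.9 -0.4 0 0 0"

```text
time_s: 6.02
eef_pos: [556.7, -30.0, 213.2]
ee_rot: [0.443, 0.551, 0.443, -0.551]
force: [-0.4, -0.4, -0.8]
grip_width: 0.172
```

carry_out --pt "1 3 0 0 0 0 0" --pt "1 6 0 0 0 0 0" --pt "1 9 0 0 0 0 0" --pt "1 11 0 0 0 0 0" --pt "1 13 0 0 0 0 0"

```text
time_s: 6.65
eef_pos: [556.7, -30.0, 200.2]
ee_rot: [0.443, 0.551, 0.443, -0.551]
force: [-0.2, 0.2, -1.6]
grip_width: 0.176
```

carry_out --pt "1 0 1.5 0 0 0 0" --pt "1 0 3 0 0 0 0" --pt "1 0 4 0 0 0 0" --pt "1 0 5 0 0 0 0" --pt "1 0 5 0 0 0 0"

```text
time_s: 7.28
eef_pos: [561.1, -31.0, 200.3]
ee_rot: [-0.442, -0.551, -0.443, 0.552]
force: [-4.8, 1.6, 3.2]
grip_width: 0.175
```

carry_out --pt "1 0 -3 0 0 0 0" --pt "1 0 -5 0 0 0 0" --pt "1 0 -7.5 0 0 0 0" --pt "1 0 -9 0 0 0 0" --pt "1 0 -9 0 0 0 0"

```text
time_s: 7.9
eef_pos: [553.0, -29.2, 200.4]
ee_rot: [0.443, 0.552, 0.442, -0.551]
force: [1.5, -0.3, -1.4]
grip_width: 0.17
```

carry_out --pt "1 0 1 0 0 0 0" --pt "1 0 2 0 0 0 0" --pt "1 0 3 0 0 0 0" --pt "1 0 4 0 0 0 0" --pt "1 0 4 0 0 0 0"

```text
time_s: 8.52
eef_pos: [556.7, -30.0, 200.2]
ee_rot: [-0.443, -0.551, -0.443, 0.551]
force: [0.6, -0.2, -0.6]
grip_width: 0.177
```

carry_out --pt "1 0 0 1 0 0 0" --pt "1 0 0 2 0 0 0" --pt "1 0 0 3 0 0 0" --pt "1 0 0 4 0 0 0" --pt "1 0 0 4 0 0 0"

```text
time_s: 9.15
eef_pos: [555.8, -33.7, 200.3]
ee_rot: [0.442, 0.552, 0.443, -0.551]
force: [0.0, 1.8, -0.9]
grip_width: 0.176
```

carry_out --pt "1 0 0 -2 0 0 0" --pt "1 0 0 -4 0 0 0" --pt "1 0 0 -6 0 0 0" --pt "1 0 0 -8 0 0 0" --pt "1 0 0 -8 0 0 0"

```text
time_s: 9.78
eef_pos: [557.6, -26.1, 200.3]
ee_rot: [-0.443, -0.551, -0.443, 0.551]
force: [-0.3, -1.3, -0.7]
grip_width: 0.176
```

All four walls were touched at about ±3.7 mm, so the commanded centre is the axis, TCP (556.7, -30.0). I'll return to the centre and lower onto the bush.

carry_out --pt "1 0 0 2 0 0 0" --pt "1 0 0 4 0 0 0" --pt "1 4 0 4 0 0 0" --pt "1 7 0 4 0 0 0" --pt "1 8 0 4 0 0 0"

```text
time_s: 10.4
eef_pos: [556.6, -30.0, 191.9]
ee_rot: [-0.443, -0.551, -0.443, 0.552]
force: [0.0, 0.3, -1.2]
grip_width: 0.176
```

carry_out --pt "1 0.5 0 0 0 0 0" --pt "1 1 0 0 0 0 0" --pt "1 1.5 0 0 0 0 0" --pt "1 2 0 0 0 0 0" --pt "1 2 0 0 0 0 0"

```text
time_s: 11.02
eef_pos: [556.8, -30.0, 190.7]
ee_rot: [0.443, 0.552, 0.442, -0.551]
force: [-0.8, 1.3, 2.9]
grip_width: 0.175
```

carry_out --pt "1 1 0 0 0 0 0" --pt "1 1 1 0 0 0 0" --pt "1 1 2 0 0 0 0" --pt "1 1 3.2 0 0 0 0" --pt "1 1 3.2 0 0 0 0"

```text
time_s: 11.65
eef_pos: [559.0, -30.5, 190.2]
ee_rot: [-0.442, -0.551, -0.443, 0.552]
force: [-6.8, 0.9, 12.0]
grip_width: 0.17
```

carry_out --pt "1 0 -0.2 0.7 0 0 0" --pt "1 0 -0.5 1.5 0 0 0" --pt "1 0 -0.9 2.3 0 0 0" --pt "1 0 -0.9 2.3 0 0 0" --pt "1 0 -0.9 2.3 0 0 0"

```text
time_s: 12.28
eef_pos: [558.1, -31.8, 190.3]
ee_rot: [0.442, 0.552, 0.443, -0.551]
force: [-4.1, 5.0, 11.2]
grip_width: 0.171
```

carry_out --pt "1 -1.2 0 0 0 0 0" --pt "1 -1.2 0 0 0 0 0" --pt "1 -1 0 0 0 0 0" --pt "1 -0.8 0 0 0 0 0" --pt "1 -0.8 0 0 0 0 0"

```text
time_s: 12.9
eef_pos: [558.6, -32.8, 190.4]
ee_rot: [0.443, 0.552, 0.442, -0.551]
force: [-0.1, 1.0, 5.2]
grip_width: 0.169
```

carry_out --pt "1 0 -0.6 0.4 0 0 0" --pt "1 0 -1.2 0.7 0 0 0" --pt "1 0 -1.8 0.9 0 0 0" --pt "1 0 -2.3 1 0 0 0" --pt "1 0 -2.3 1 0 0 0"

```text
time_s: 13.52
eef_pos: [556.4, -33.1, 190.5]
ee_rot: [0.443, 0.552, 0.442, -0.551]
force: [2.1, 1.8, 6.2]
grip_width: 0.173
```

carry_out --pt "1 0 -0.6 -0.1 0 0 0" --pt "1 0 -1.2 -0.3 0 0 0" --pt "1 0 -1.8 -0.6 0 0 0" --pt "1 0 -2.3 -0.9 0 0 0" --pt "1 0 -2.3 -0.9 0 0 0"

```text
time_s: 14.15
eef_pos: [554.3, -31.9, 190.5]
ee_rot: [0.443, 0.552, 0.442, -0.551]
force: [2.2, 1.8, 5.7]
grip_width: 0.176
```

carry_out --pt "1 0 -0.3 -0.6 0 0 0" --pt "1 0 -0.6 -1.2 0 0 0" --pt "1 0 -0.9 -1.8 0 0 0" --pt "1 0 -1 -2.4 0 0 0" --pt "1 0 -1 -2.4 0 0 0"

```text
time_s: 14.78
eef_pos: [553.6, -30.1, 190.5]
ee_rot: [-0.443, -0.551, -0.442, 0.552]
force: [1.3, -1.9, 6.1]
grip_width: 0.175
```

carry_out --pt "1 0 0.1 -0.6 0 0 0" --pt "1 0 0.3 -1.2 0 0 0" --pt "1 0 0.6 -1.8 0 0 0" --pt "1 0 1 -2.4 0 0 0" --pt "1 0 1 -2.4 0 0 0"

```text
time_s: 15.4
eef_pos: [554.8, -27.9, 190.3]
ee_rot: [-0.443, -0.551, -0.442, 0.552]
force: [-0.7, -2.1, 5.5]
grip_width: 0.174
```

carry_out --pt "1 0 0.6 -0.3 0 0 0" --pt "1 0 1.2 -0.6 0 0 0" --pt "1 0 1.8 -0.9 0 0 0" --pt "1 0 2.3 -0.9 0 0 0" --pt "1 0 2.3 -0.9 0 0 0"

```text
time_s: 16.02
eef_pos: [556.9, -27.3, 190.0]
ee_rot: [-0.443, -0.551, -0.443, 0.552]
force: [-1.8, -1.1, 4.7]
grip_width: 0.176
```

carry_out --pt "1 0 0.6 0.1 0 0 0" --pt "1 0 1.2 0.3 0 0 0" --pt "1 0 1.8 0.6 0 0 0" --pt "1 0 2.3 0.9 0 0 0" --pt "1 0 2.3 0.9 0 0 0"

```text
time_s: 16.65
eef_pos: [559.0, -28.1, 189.6]
ee_rot: [-0.442, -0.551, -0.443, 0.552]
force: [-3.3, -1.5, -2.0]
grip_width: 0.176
```

carry_out --pt "1 0 0.3 0.6 0 0 0" --pt "1 0 0.6 1.2 0 0 0" --pt "1 0 0.9 1.8 0 0 0" --pt "1 0 0.9 2.4 0 0 0" --pt "1 0 0.9 2.4 0 0 0"

```text
time_s: 17.27
eef_pos: [560.0, -30.7, 190.2]
ee_rot: [0.443, 0.552, 0.443, -0.551]
force: [-1.8, -0.2, -0.2]
grip_width: 0.175
```

It's free of the bush top at (+2.3,-2.3). I'll go back there and push down.

carry_out --pt "1 0 -0.4 -1.2 0 0 0" --pt "1 0 -0.9 -2.4 0 0 0" --pt "1 1 -0.9 -2.4 0 0 0" --pt "1 2 -0.9 -2.4 0 0 0" --pt "1 2 -0.9 -2.4 0 0 0"

```text
time_s: 17.9
eef_pos: [560.4, -28.3, 190.1]
ee_rot: [0.444, 0.552, 0.442, -0.551]
force: [-1.4, -0.1, 12.3]
grip_width: 0.173
```

carry_out --pt "1 -3 0 0 0 0 0" --pt "1 -4 -0.2 0 0 0 0" --pt "1 -4 -0.2 0 0 0 0" --pt "1 -2.5 -0.2 0 0 0 0" --pt "1 -1.5 -0.2 0 0 0 0"

```text
time_s: 18.52
eef_pos: [559.5, -28.2, 190.3]
ee_rot: [0.443, 0.552, 0.442, -0.551]
force: [-1.9, 0.7, 9.5]
grip_width: 0.176
```

carry_out --pt "1 0.5 0 0 0 0 0" --pt "1 0.5 0 0 0 0 0" --pt "1 0.5 0 0 0 0 0" --pt "1 0.5 0 0 0 0 0" --pt "1 0.5 0 0 0 0 0"

```text
time_s: 19.15
eef_pos: [559.6, -28.2, 190.3]
ee_rot: [0.443, 0.552, 0.442, -0.551]
force: [-2.1, -0.1, 8.8]
grip_width: 0.173
```

carry_out --pt "1 -1.2 0 0 0 0 0" --pt "1 -1.2 0.3 0.3 0 0 0" --pt "1 -0.8 0.7 0.7 0 0 0" --pt "1 -0.8 0.7 0.7 0 0 0" --pt "1 -0.8 0.7 0.7 0 0 0"

```text
time_s: 19.77
eef_pos: [560.0, -29.0, 190.4]
ee_rot: [0.443, 0.552, 0.442, -0.551]
force: [-1.6, 0.2, 7.1]
grip_width: 0.174
```

carry_out --pt "1 0 0.1 0.3 0 0 0" --pt "1 0 0.2 0.6 0 0 0" --pt "1 0 0.3 0.9 0 0 0" --pt "1 0 0.3 0.9 0 0 0" --pt "1 0 0.3 0.9 0 0 0"

```text
time_s: 20.4
eef_pos: [560.2, -29.8, 190.4]
ee_rot: [0.443, 0.552, 0.442, -0.551]
force: [-0.5, 2.0, 6.1]
grip_width: 0.171
```

carry_out --pt "1 0 0.1 0.3 0 0 0" --pt "1 0 0.1 0.7 0 0 0" --pt "1 0 0.1 1 0 0 0" --pt "1 0 0.1 1 0 0 0" --pt "1 0 0.1 1 0 0 0"

```text
time_s: 21.02
eef_pos: [560.3, -30.6, 190.4]
ee_rot: [0.443, 0.552, 0.442, -0.551]
force: [0.2, 1.3, 6.4]
grip_width: 0.175
```

carry_out --pt "1 0 0.2 -0.3 0 0 0" --pt "1 0 0.4 -0.6 0 0 0" --pt "1 0 0.4 -0.6 0 0 0" --pt "1 0 0.4 -0.6 0 0 0" --pt "1 0 0.4 -0.6 0 0 0"

```text
time_s: 21.65
eef_pos: [560.5, -30.3, 190.4]
ee_rot: [0.443, 0.552, 0.442, -0.551]
force: [-1.2, 0.9, 5.6]
grip_width: 0.165
```

carry_out --pt "1 0 -0.1 -0.6 0 0 0" --pt "1 0 -0.1 -0.6 0 0 0" --pt "1 0 -0.1 -0.6 0 0 0" --pt "1 0 -0.1 -0.6 0 0 0" --pt "1 0 -0.1 -0.6 0 0 0"

```text
time_s: 22.28
eef_pos: [560.5, -30.0, 190.4]
ee_rot: [0.443, 0.552, 0.442, -0.551]
force: [-0.8, 0.7, 6.1]
grip_width: 0.174
```

carry_out --pt "1 0 -0.3 -0.7 0 0 0" --pt "1 0 -0.3 -0.7 0 0 0" --pt "1 0 -0.3 -0.7 0 0 0" --pt "1 0 -0.3 -0.7 0 0 0" --pt "1 0 -0.3 -0.7 0 0 0"

```text
time_s: 22.9
eef_pos: [560.5, -29.4, 190.4]
ee_rot: [0.443, 0.552, 0.442, -0.551]
force: [-1.5, -1.3, 5.3]
grip_width: 0.173
```

carry_out --pt "1 0 -0.4 -0.7 0 0 0" --pt "1 0 -0.4 -0.7 0 0 0" --pt "1 0 -0.4 -0.7 0 0 0" --pt "1 0 -0.4 -0.7 0 0 0" --pt "1 0 -0.4 -0.7 0 0 0"

```text
time_s: 23.52
eef_pos: [560.3, -28.8, 190.4]
ee_rot: [0.443, 0.551, 0.442, -0.551]
force: [-0.1, -1.3, 6.5]
grip_width: 0.174
```

carry_out --pt "1 0 -0.6 -0.5 0 0 0" --pt "1 0 -0.6 -0.5 0 0 0" --pt "1 0 -0.6 -0.5 0 0 0" --pt "1 0 -0.6 -0.5 0 0 0" --pt "1 0 -0.6 -0.5 0 0 0"

```text
time_s: 24.15
eef_pos: [559.8, -28.2, 190.5]
ee_rot: [0.443, 0.552, 0.442, -0.551]
force: [-1.7, -0.4, 5.6]
grip_width: 0.175
```

carry_out --pt "1 0 -0.7 -0.4 0 0 0" --pt "1 0 -0.7 -0.4 0 0 0" --pt "1 0 -0.7 -0.4 0 0 0" --pt "1 0 -0.7 -0.4 0 0 0" --pt "1 0 -0.7 -0.4 0 0 0"

```text
time_s: 24.78
eef_pos: [559.3, -27.6, 190.5]
ee_rot: [0.443, 0.552, 0.442, -0.551]
force: [-0.6, -1.7, 6.8]
grip_width: 0.174
```

carry_out --pt "1 -4 -0.8 1.5 0 0 0" --pt "1 -6 -1.5 3.2 0 0 0" --pt "1 -6 -1.5 3.2 0 0 0" --pt "1 -6 -1.5 3.2 0 0 0" --pt "1 -6 -1.5 3.2 0 0 0" --newtons 110

```text
time_s: 25.4
eef_pos: [556.7, -29.8, 195.7]
ee_rot: [-0.443, -0.551, -0.443, 0.551]
force: [0.7, 0.3, -1.3]
grip_width: 0.165
```

```bash
python3 - <<'E'
from h import *
s=ctrl.sense();print(s["time_s"],s["force"].round(2),s["eef_pos"].round(2)); C=cam("wrist",s)
a=viewer.capture("wrist")[...,::-1];d=viewer.capture("scene")[...,::-1]
cv2.imwrite("pics/p4a.png",a);cv2.imwrite("pics/p4d.png",d)
f=lambda i,x,y,w,h,k:cv2.resize(i[y-h//2:y+h//2,x-w//2:x+w//2],None,fx=k,fy=k,interpolation=cv2.INTER_CUBIC)
cv2.imwrite("pics/z4.png",np.hstack([f(a,320,260,100,150,4),f(d,322,240,50,76,8)[:600]]))
E
```

```text
25.4 [ 0.66  0.35 -1.25] [556.65 -29.84 195.71]
```

View pics/z4.png

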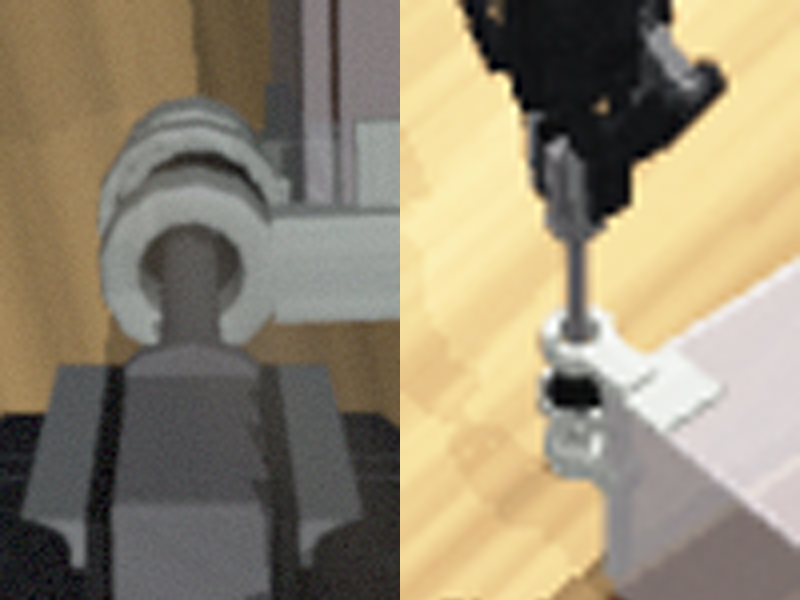

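```bash
python3 - <<'E'
from h import *
S=cam("scene")
for n in("scene0","p3d","p4d"):
    g=cv2.imread(f"pics/{n}.png",0)[242:258,310:332].astype(float)
    w=np.clip(90-g,0,None); y,x=np.mgrid[242:258,310:332]
    print(n,(w*x).sum()/w.sum(),(w*y).sum()/w.sum(),w.sum())
    print(g[4:12].astype(int))
H=np.array([555.9,-30.9,106.])
for d in[(0,0),(1,0),(0,1)]: print(proj(S,H+[d[0],d[1],0]))
E
```

```text
scene0 318.85705777248364 251.04526503871352 1679.0
[[218 216 217 218 193 132 146 176 199 200 235 232 230 233 236 237 237 228
  230 234 236 235]
 [215 217 218 215 206 165 138 141 143 140 169 215 232 231 232 235 236 237
  235 235 236 239]
 [216 218 214 207 202 222 123 106 137 132 130 143 217 233 231 232 234 236
  202 226 238 236]
 [218 214 208 201 165 150 102  27  41  38  35 100 139 196 233 232 215 173
  200 236 235 234]
 [213 208 201 201 159 141  56  12  13  13   8  30 130 145 169 195 168 217
  235 235 232 232]
 [207 201 202 198 163 170  53  14  14  12  18  22 103 135 144 195 234 233
  234 232 233 233]
 [200 201 199 195 142 166  84  14  14  16  21  23  99 132 135 194 233 232
  230 232 232 232]
 [201 200 196 195 161 132 151 124  44  15  11  13  99 131 130 137 169 231
  233 232 232 231]]
p3d 318.87891825445604 251.0559311616472 1627.0
[[226 225 224 225 203 139 157 185 208 211 240 238 236 239 240 242 243 234
  237 239 240 241]
 [225 225 226 223 216 175 147 151 152 148 178 226 239 237 238 240 242 242
  241 241 242 244]
 [224 225 223 216 210 228 130 113 146 140 137 149 226 238 237 238 241
[... 666 characters left out ...]
52 148 179 225 239 238 238 241 242 242
  241 241 242 244]
 [225 226 223 218 213 227  97 112 146 139 137 151 226 239 238 238 240 241
  212 231 243 242]
 [224 222 217 211 171 126  27  30  43  43  37 109 148 205 239 238 224 182
  208 242 241 239]
 [223 216 210 210 166  63  15  13  13  15  14  40 138 152 178 203 176 224
  240 240 239 238]
 [215 209 209 207 171  79  15  16  16  15  15  27 118 142 153 204 240 239
  239 237 238 239]
 [210 210 207 204 150 171  39  18  16  21  22  18 105 141 141 204 238 237
  237 238 239 239]
 [210 207 204 204 169 138 162 129 118  77 117 219 140 139 136 145 178 236
  239 238 237 237]]
[318.97855726 249.24615365]
[319.24392437 249.39748126]
[319.1910424  249.05149973]
```

The pin is still straight and centred in the top knuckle. The black bush has shifted in the scene crop since the first picture, dragged by friction, by roughly (-4,+1) mm. From here I'll probe with light hops instead of sliding.

carry_out --pt "1 2 -0.9 -3.2 0 0 0" --pt "1 3.5 -0.9 -3.2 0 0 0" --pt "1 4.5 -0.9 -3.2 0 0 0" --pt "1 5.7 -0.9 -3.2 0 0 0" --pt "1 5.7 -0.9 -3.2 0 0 0"

```text
time_s: 26.12
eef_pos: [556.7, -26.6, 190.8]
ee_rot: [0.443, 0.552, 0.442, -0.551]
force: [-1.6, -0.2, 3.8]
grip_width: 0.16
```

carry_out --pt "1 -2 0 0 0 0 0" --pt "1 -2 1 0 0 0 0" --pt "1 -1 1.2 0 0 0 0" --pt "1 0 1.2 0 0 0 0" --pt "1 0 1.2 0 0 0 0"

```text
time_s: 26.75
eef_pos: [557.8, -26.9, 190.8]
ee_rot: [0.443, 0.552, 0.442, -0.551]
force: [-0.7, 0.5, 4.9]
grip_width: 0.163
```

carry_out --pt "1 -2 0 0 0 0 0" --pt "1 -2 -2 0.3 0 0 0" --pt "1 -1 -2.3 0.5 0 0 0" --pt "1 0 -2.3 0.5 0 0 0" --pt "1 0 -2.3 0.5 0 0 0"

```text
time_s: 27.38
eef_pos: [555.4, -26.9, 190.8]
ee_rot: [0.443, 0.551, 0.442, -0.551]
force: [-2.0, 0.4, 5.1]
grip_width: 0.162
```

carry_out --pt "1 -2 0 0 0 0 0" --pt "1 -2 1 1.2 0 0 0" --pt "1 -1 1 1.2 0 0 0" --pt "1 0 1 1.2 0 0 0" --pt "1 0 1 1.2 0 0 0"

```text
time_s: 28.0
eef_pos: [556.2, -28.3, 190.7]
ee_rot: [0.443, 0.552, 0.442, -0.551]
force: [-0.6, 0.3, 4.9]
grip_width: 0.16
```

carry_out --pt "1 -2 0 0 0 0 0" --pt "1 -2 1.8 -0.1 0 0 0" --pt "1 -1 1.8 -0.1 0 0 0" --pt "1 0 1.8 -0.1 0 0 0" --pt "1 0 1.8 -0.1 0 0 0"

```text
time_s: 28.62
eef_pos: [557.9, -28.5, 190.6]
ee_rot: [0.443, 0.552, 0.442, -0.551]
force: [-0.4, 0.3, 3.9]
grip_width: 0.168
```

carry_out --pt "1 -2 0 0 0 0 0" --pt "1 -2 -0.8 1.6 0 0 0" --pt "1 -1 -0.8 1.6 0 0 0" --pt "1 0 -0.8 1.6 0 0 0" --pt "1 0 -0.8 1.6 0 0 0"

```text
time_s: 29.25
eef_pos: [556.8, -30.0, 190.0]
ee_rot: [-0.443, -0.551, -0.443, 0.551]
force: [1.3, -1.5, -1.5]
grip_width: 0.161
```

carry_out --pt "1 -2 0 0 0 0 0" --pt "1 -2 -1.8 0 0 0 0" --pt "1 -1 -1.8 0 0 0 0" --pt "1 0 -1.8 0 0 0 0" --pt "1 0 -1.8 0 0 0 0"

```text
time_s: 29.88
eef_pos: [555.0, -29.5, 190.7]
ee_rot: [0.443, 0.552, 0.443, -0.551]
force: [-1.4, 0.8, 3.9]
grip_width: 0.166
```

At the centre the tip drops in: z 190.0 with no upward force. The bush has been dragged nearly back onto the axis. I'll return there and push down.

carry_out --pt "1 -2 0 0 0 0 0" --pt "1 -2 1.8 0 0 0 0" --pt "1 -1 1.8 0 0 0 0" --pt "1 0 1.8 0 0 0 0" --pt "1 0.8 1.8 0 0 0 0"

```text
time_s: 30.5
eef_pos: [556.8, -30.1, 189.3]
ee_rot: [-0.443, -0.551, -0.443, 0.551]
force: [0.3, -0.8, 0.0]
grip_width: 0.166
```

Still dropping, with no force.

carry_out --pt "1 0.6 0 0 0 0 0" --pt "1 1.2 0 0 0 0 0" --pt "1 1.8 0 0 0 0 0" --pt "1 2.4 0 0 0 0 0" --pt "1 2.4 0 0 0 0 0"

```text
time_s: 31.12
eef_pos: [556.7, -29.9, 186.9]
ee_rot: [-0.443, -0.551, -0.443, 0.551]
force: [0.4, -1.5, 0.1]
grip_width: 0.164
```

carry_out --pt "1 3 0 0 0 0 0" --pt "1 6 0 0 0 0 0" --pt "1 10 0 0 0 0 0" --pt "1 14 0 0 0 0 0" --pt "1 18 0 0 0 0 0"

```text
time_s: 31.75
eef_pos: [556.7, -29.9, 168.7]
ee_rot: [-0.443, -0.551, -0.443, 0.551]
force: [0.8, -1.1, -0.0]
grip_width: 0.165
```

carry_out --pt "1 1 0 0 0 0 0" --pt "1 2 0 0 0 0 0" --pt "1 3 0 0 0 0 0" --pt "1 3 0 0 0 0 0" --pt "1 3 0 0 0 0 0"

```text
time_s: 32.38
eef_pos: [556.6, -29.8, 165.9]
ee_rot: [-0.443, -0.551, -0.443, 0.551]
force: [0.3, 0.1, -2.0]
grip_width: 0.163
```

carry_out --pt "1 1 0 0 0 0 0" --pt "1 2 0 0 0 0 0" --pt "1 3 0 0 0 0 0" --pt "1 4 0 0 0 0 0" --pt "1 5 0 0 0 0 0"

```text
time_s: 33.0
eef_pos: [556.7, -29.9, 160.9]
ee_rot: [-0.443, -0.551, -0.443, 0.551]
force: [-0.0, 0.4, -0.6]
grip_width: 0.159
```

carry_out --pt "1 3 0 0 0 0 0" --pt "1 6 0 0 0 0 0" --pt "1 9 0 0 0 0 0" --pt "1 12 0 0 0 0 0" --pt "1 15 0 0 0 0 0"

```text
time_s: 33.62
eef_pos: [556.7, -29.9, 145.8]
ee_rot: [-0.443, -0.551, -0.443, 0.551]
force: [-0.1, 0.0, -0.8]
grip_width: 0.167
```

carry_out --pt "1 1 0 0 0 0 0" --pt "1 2 0 0 0 0 0" --pt "1 3 0 0 0 0 0" --pt "1 4 0 0 0 0 0" --pt "1 4 0 0 0 0 0"

```text
time_s: 34.25
eef_pos: [556.7, -29.9, 142.0]
ee_rot: [0.443, 0.551, 0.443, -0.551]
force: [-0.0, -0.3, 0.1]
grip_width: 0.162
```

carry_out --pt "1 0.5 0 0 0 0 0" --pt "1 1 0 0 0 0 0" --pt "1 1.5 0 0 0 0 0" --pt "1 1.5 0 0 0 0 0" --pt "1 1.5 0 0 0 0 0"

```text
time_s: 34.88
eef_pos: [556.8, -29.9, 141.9]
ee_rot: [0.443, 0.552, 0.442, -0.551]
force: [-5.2, 0.5, 11.6]
grip_width: 0.166
```

The collar is seated: 11.6 N at TCP 141.9. I'll take off the load and release.

carry_out --pt "1 -1.3 0 0 0 0 0" --pt "1 -1.3 0 0 0 0 0" --pt "-0.2 -1.3 0 0 0 0 0" --pt "-0.2 -1.3 0 0 0 0 0" --pt "-0.2 -1.3 0 0 0 0 0"

```text
time_s: 35.5
eef_pos: [556.7, -29.9, 141.7]
ee_rot: [-0.443, -0.551, -0.443, 0.551]
force: [0.2, -0.6, 0.2]
grip_width: 0.598
```

carry_out --pt "-0.2 -10 0 0 0 0 0" --pt "-0.2 -30 0 0 0 0 0" --pt "-0.2 -60 0 0 0 0 0" --pt "-0.2 -90 0 0 0 0 0" --pt "-0.2 -110 0 0 0 0 0"

```text
time_s: 36.12
eef_pos: [556.9, -29.9, 254.1]
ee_rot: [0.443, 0.552, 0.442, -0.551]
force: [0.2, 0.4, -0.2]
grip_width: 0.602
```

```bash
python3 - <<'E'
from h import *
s=ctrl.sense();print(s["time_s"],s["force"].round(2),s["eef_pos"].round(2),s["grip_width"]); C=cam("wrist",s)
a=viewer.capture("wrist")[...,::-1];d=viewer.capture("scene")[...,::-1]
f=lambda i,x,y,w,h,k:cv2.resize(i[y-h//2:y+h//2,x-w//2:x+w//2],None,fx=k,fy=k,interpolation=cv2.INTER_CUBIC)
cv2.imwrite("pics/z5.png",np.hstack([f(a,320,240,100,150,4),f(d,322,240,50,76,8)[:600]]))
print(proj(C,(555.9,-30.9,168)),proj(cam("scene"),(555.9,-30.9,168)),proj(cam("scene"),(555.9,-30.9,136)))
E
```

```text
36.125 [ 0.23  0.38 -0.19] [556.93 -29.94 254.06] 0.6019122726230188
[315.33940474 243.63873683] [318.63315013 234.23486783] [318.81431091 242.1080584 ]
```

View pics/z5.png

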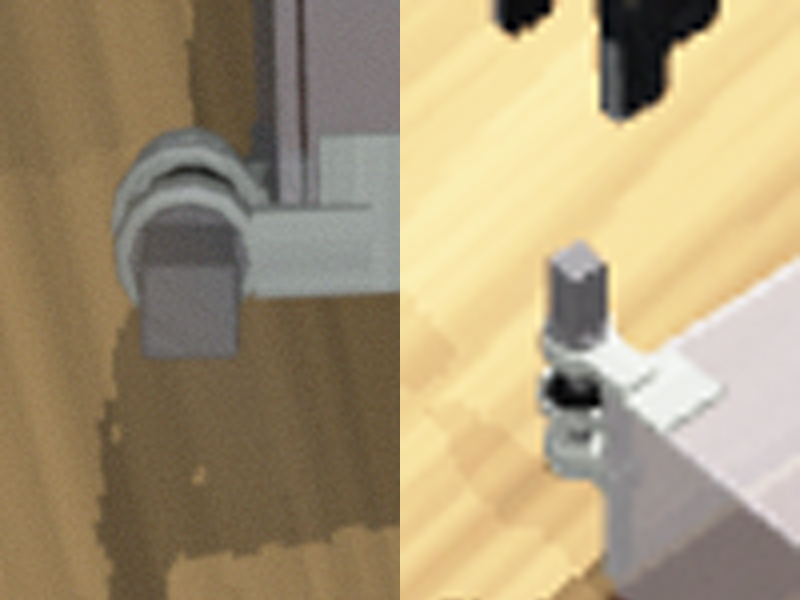

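The wrist crop has the head's top at about (317,242), against a predicted (315,244). The scene crop has the collar down on the top knuckle, the pin upright and the gripper clear. I'm handing in.

```bash
python3 -c "
from rig import order; print(order.finish_job())"
```

```text
the job is handed in; nothing more can be done
None
```

The pin is threaded through all three knuckles with its collar down on the top knuckle, and I let go of it and handed the job in at about 36 s. No verdict was reported.

**How it went:** I found the hinge axis by touching the walls of the top knuckle; they met the pin at about 3.6–3.8 mm from centre on all four sides. My first sliding search for the bush met its hole but lost it again. Friction from that search dragged the bush to near the axis. Light up-and-down probing then found the hole open at the centre, and the pin went down from there.

**Last checks:**
- **Collar:** it stopped at 11.6 N with the TCP at 141.9 mm; home was reckoned at about 142 mm.
- **Position:** the last pictures show the pin upright, its head within about 2 pixels of where it should be, and the gripper clear.
- **Force:** the largest I read was about 12–14 N. Readings came only at the end of each move, so short peaks in between were not seen.
- **Not checked:** I did not measure the tip's position below the lower knuckle, and did not look again at the scriber and the other pieces. Nothing in the force readings suggested contact with them.

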